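Clamp the filter cap onto the fume extractor

ROBOT

A 7-joint arm with a two-finger parallel gripper is mounted at the origin on the work surface. World frame = base frame: x ahead of the robot, y to its left, z up, the work surface at z = 0. Lengths are in m, angles in rad, forces in N, time in s.
With the tool pointing down it reaches from about 0.4 to 0.85 m from the base axis. Payload 10.4 kg.
Tool frame: the origin (TCP) lies between the finger pads; the fingertips stand 22 mm ahead of it and the grasp point (between the pads) lies 3 mm ahead of it; z points along the fingers, y is the line along which they close (so a half turn about z gives the same grasp; the last joint's range is limited). The gripper opens to 85 mm and grips with 20 to 120 N. Pads are 22 mm wide; open, the fingers measure 114 mm over their backs; the gripper's body (76 mm by 85 mm) begins 54 mm behind the grasp point. The pads swing forward as they close: fully open they stand 13 mm farther back than shut.
Start: joints at [-1.336, 0.332, -0.065, 1.46, 0.022, 1.35, -0.088], TCP at [0.159, 0.604, 0.253] pointing down, gripper open.
Joint ranges: [-2.6, 2.6], [-0.5, 2.12], [-1.47, 1.34], [0.16, 2.42], [-1.27, 4.41], [0.06, 2.06], [-2.6, 2.6]. Speed limits (rad/s): [2.22, 2.22, 2.79, 2.79, 3.14, 3.14, 3.14].

INTERFACE

Orientations are given as a unit quaternion [x, y, z, w].
In Python, from workcell import manip, camera, ticket, boxes_of, outline_of gives the robot as it stands.
- The arm moves only by the tool carry_out, never from a script. Its argument "deltas" is a list of rows, each a list of 5 numbers: the shift along the tool's x, y, z as a fraction of full scale, then the turn about the tool's z as a fraction of full scale, then the opening, from -1 (shut) to 1 (fully open), so that 0 is half open. In form: [[tx, ty, tz, spin, gripper], ...]. A call has 1 to 20 rows; each row is the pose to reach, as a shift and turn from the pose commanded when the call began, along the tool's axes at that moment; what a row does not reach only later rows make up. Full scale, the value 1, is 150 mm for a shift and 30 degrees for a turn. A row lasts 1/8 s, in which the tool goes at most 62.5 mm and 10.7 degrees, less where a joint would pass 70% of its speed; a pose out of reach is approached as far as the arm can. A call with a number of a shift or a turn outside -1 to 1 is refused whole. A call with a gripper value outside its range is refused whole. The fingers move at their own pace and stop on an object; "force" is the grip in N (left out, the last holds). Time passes only in rows, so rows that repeat a pose let the fingers close. It gives the time, the measured TCP pose, the force, the opening and the grip force at its end, in the units of the state.
- manip.get_obs(): the state, without advancing time (a new reading comes with each control period).
- camera(name): name is "scene" or "top"; returns a dict with "img" (400x640x3 uint8, red, green, blue), "depth" (400x640 float32, m along the optical axis (not along the pixel's ray), 0 where there is no reading), "vertical_fov" (degrees; the focal length in pixels is half the picture's height over the tangent of half this angle, whatever the lens; pixels are square), "cx", "cy" (the principal point, pixels), "R" (3x3) and "t" (3): a world point X has camera coordinates R X + t. Camera axes: x right, y down, z forward; pixel columns grow to the right and rows downward; lengths in m; the calibration is good to about 2 mm. A picture is of the moment at which its call begins.
- ticket.hand_in(): hands the job in; it is judged then, once.
Trained networks look in a picture, given as the dict that the camera call returned (one of the last four; its "shot" number tells which), for a name from the list of things; names that differ only in an ending like _2 or _b are one class to them, and where a whole thing is asked for, a point or a joint stands for the part that bears it (a point fixed in the world has none). Each returns a list of dicts, best first, with "conf" (0 to 1); they miss things now and then, are a little off and sometimes report something else, mostly with a low value. They report only what shows in the picture. A call takes as long as a camera call. They do not tell look-alikes from the thing itself.
- boxes_of(query, picture): "position" ([x, y, z] in m, in world coordinates, good to about 4 mm: the middle of the surface that is visible of it).
- outline_of(query, picture): "region" (400x640 bool, what is visible of it).
The state is a dict: "clock": time; "joint_pos": joint angles; "joint_velocities": joint speeds; "tau": joint torques, N m; "position": TCP position; "ee_rot": TCP orientation; "ft_force": force on the tool from outside, world axes, zero at the start; "torque": the same for the moment, N m; "grip_width": opening from 0.0 (shut) to 1.0 (fully open); "grasp_force": force on a finger pad.
Only numpy, scipy, OpenCV 4.12 (cv2) and the standard library are available. Lean on these libraries where they do the work, as an engineer would, in place of code of your own. Each camera call takes 0.05 s, during which the arm holds its last target. There are 200 camera calls.

TASK

On the printing bench, swing the open orange half of the hinged clamp ring shut by its black post, so that it pushes the black filter cap home on the extractor's port and encloses both flanges. Then press the latch lever by its red tip fully down so that its hook holds the ring shut, bed it there with a push of about 17 N (at least 12, never over 24), and let go. Do not squeeze the cap hard, and leave the other things on the bench alone.

Things in the scene. Friction and masses are not known exactly. Their poses are not given: they have to be found in the camera images.
- extractor: Grey fume extractor box fixed on the bench, 164 x 150 mm, top 60 mm above the bench, with an upright port. Origin: on the port's axis at bench height, z up. The fixed half of the orange clamp ring (inner radius 42, outer 51 mm) covers its +y side, the swinging half closes over -y. Ring top at z=97 mm; a lip at z=92 to 97 reaches over the flange. The ears are at x=-43 to -77 mm, y within 13 mm.
- ring_hinge (a point): Vertical hinge axis of the swinging half, at the ring's top: x=+56, y=0, z=97 mm in the extractor's frame.
- jaw (a joint): Angle of the swinging half about its hinge, rad. 0 = shut, positive = open (counter-clockwise from above, free end towards the extractor's -y). Stiff hinge, stays where left (1.5 N at the post). About 10 N at the post brings it to 0; just past that the cap jams hard. The cap cracks if squeezed with more than 50 N (28 N at the post). Its ear has a steel pin along x, at y=-12, z=85 mm when shut.
- seal_pad (a point): Rubber pad inside the fixed half. It springs (6.5 N/mm) against the cap over the last 2 mm, so the ring, let go unlatched, springs back to about 0.02 to 0.04 rad; from there the latch hook still catches the pin and draws it shut.
- jaw_post (a point): Upright black round post on the swinging half, 16 mm in diameter, free from z=97 to z=148 mm; this point is on its axis at z=130 mm. Grip or push it from above. In the extractor's frame it is at x=0, y=-74 mm when shut, 93 mm from the hinge.
- latch_foot (a point): Foot of the latch's pivot post, on top of the box at x=-62.5, y=+30, z=60 mm of the extractor's frame. The pivot (axis along x) is about 28 mm above this point, but the post is height-adjustable: 20 to 36 mm, not measured, so the end of the latch's travel must be felt.
- latch (a joint): Angle of the latch lever above level, rad: 0 = home on a hard stop, positive = raised; stays where left. Steel, 16 mm wide, reaches 112 mm from its pivot towards -y; red press plate 77 to 111 mm from the pivot, its top 26 mm above the pivot. Hook 47 mm from the pivot. Moves with 2 N, 4 to 8 N while drawing the ring shut; then bed it with about 17 N (12 at least). Breaks if fingers press or pinch it over 24 N: use closed fingertips.
- cap_center (a point): Centre of the loose filter cap: aluminium flange 80 mm in diameter and 10 mm thick below, black body 60 mm in diameter above, 48 mm high in all, about 0.25 kg; stands on the port 9 to 14 mm off its axis, towards the open half. This point is 24 mm above its foot.
- cap_foot (a point): Centre of the underside of the same cap's flange; z is up.
- port_top (a point): Centre of the top face of the port's flange, 80 mm above the bench; the cap's foot belongs here, within 5 mm.
- spool: Bystander: black filament spool lying flat, 196 mm across, 62 mm high; origin at its foot
- spare_ring: Bystander: loose orange ring lying flat, 94 mm across, 18 mm high; origin at its foot
- spare_cap: Bystander: spare flanged cap with a blue body (80 mm flange, 48 mm high); origin at its foot; not part of the job
- scraper: Bystander: spatula-shaped scraper lying flat; origin at its underside
- bracket: Bystander: black printed angle bracket, 70 x 50 x 51 mm; origin at its underside
- glue: Bystander: small upright glue bottle, 36 mm across, 100 mm high; origin at its foot
- nozzles: Bystander: clear jar with a steel lid, 48 mm across, 50 mm high; origin at its foot
Things that resemble listed ones, but are neither listed nor needed, are in the scene too. What is shaped like the extractor but blue is not meant.

How it is judged:
On the way, in this order (a step that is already met when the one before it is completed fails the run):
1. the ring is swung shut round both flanges (within 0.09 rad) and the cap stands home on the port (value of joint jaw below 0.09 rad and horizontal distance between cap_foot and port_top below 0.005 m and height (world z) of cap_foot below 0.083 m and angle between cap_foot's own z axis and vertical below 0.06 rad), for 0.2 s.
2. the latch is fully down, the ring held shut, and the fingers bed the latch with at least 12 N (value of joint latch below 0.03 rad and value of joint jaw below 0.015 rad and contact force between the fingers and latch above 12 N), for 0.1 s.
At the end, for the whole second after the job is handed in: The latch lever is fully down (within 0.03 rad) and the ring shut (within 0.015 rad, not sprung open), the cap standing upright and flat on the port within 5 mm of its axis; everything at rest and let go (value of joint latch below 0.03 rad and value of joint jaw between -0.03 and 0.015 rad and velocity of joint jaw between -0.05 and 0.05 rad/s and velocity of joint latch between -0.05 and 0.05 rad/s and linear speed of cap below 0.02 m/s and horizontal distance between cap_foot and port_top below 0.005 m and height (world z) of cap_foot below 0.083 m and angle between cap_foot's own z axis and vertical below 0.06 rad); the robot touches nothing.
It fails at once if the ring squeezes the cap with more than 50 N (contact force between jaw and cap above 50 N).
It fails at once if the fingers press or squeeze the latch with more than 24 N (contact force between the fingers and latch above 24 N).
It fails at once if the cap is lifted or tipped (height (world z) of cap_foot above 0.1 m or angle between cap_foot's own z axis and vertical above 0.3 rad).
It fails at once if a bystander is moved more than 30 mm (distance of any of spool, spare_ring, spare_cap, scraper, bracket, glue, nozzles from where it was at the start of the episode above 0.03 m).
It also fails if it takes over 54 s, if anything falls off the work surface, if the arm or the gripper's body presses on something with over 40 N, if the wrist force passes 120 N, or if a joint passes its speed limit or range.

## Working session

There is one attempt and no reset: what is moved stays moved. The work goes in short steps, Python scripts to look and compute and a tool call to move; the robot and the scene stay as the last step left them, time stands still between calls to the robot, and variables do not carry over. Pictures are saved under pics/ and viewed, at most 10 in all, crops included, and the job is handed in when it is done.

Besides the shell and the picture viewer there is one more tool, called after "Emit:" as a command line: name --pt "numbers of a row" for each row, then --argument value for the rest. carry_out: Moves the arm, as the interface text tells. Its arguments: {"type":"object","properties":{"deltas":{"type":"array","items":{"type":"array","items":{"type":"number"}}},"force":{"type":"number"}},"required":["deltas"]}

```bash
mkdir -p pics; cat > h.py <<'E'
from workcell import manip, camera, ticket, boxes_of, outline_of
import numpy as np, cv2
def f(p): return 200/np.tan(np.radians(p["vertical_fov"])/2)
def cloud(p):
    v,u=np.mgrid[0:400,0:640]; z=p["depth"]; F=f(p)
    c=np.stack([(u-p["cx"])/F*z,(v-p["cy"])/F*z,z],-1)
    return (c-p["t"])@p["R"]
def pix(p,X):
    c=p["R"]@np.array(X)+p["t"]; return np.round([c[0]/c[2]*f(p)+p["cx"],c[1]/c[2]*f(p)+p["cy"]]).astype(int)
def save(p,n,roi=None,s=1):
    im=p["img"][:,:,::-1]
    if roi: x0,y0,x1,y1=roi; im=im[y0:y1,x0:x1]
    cv2.imwrite("pics/"+n,cv2.resize(im,None,fx=s,fy=s,interpolation=cv2.INTER_CUBIC))
E
python3 - <<'E'
from h import *
print(manip.get_obs())
for n in ["scene","top"]:
    p=camera(n); save(p,n+"1.png")
    print(n,p["R"].round(3).tolist(),p["t"])
    for q in ["extractor","jaw_post","latch","cap_center","latch_foot","ring_hinge","jaw","port_top"]:
        for b in boxes_of(q,p)[:3]: print(q,b["conf"],np.round(b["position"],3),pix(p,b["position"]))
E
```

```text
{'clock': 0.0, 'joint_pos': array([-1.33559726,  0.33287711, -0.06471678,  1.46090042,  0.02157614,
        1.34988378, -0.0884892 ]), 'joint_velocities': array([ 0.00063791,  0.00015036,  0.00175775,  0.00098505, -0.00097289,
       -0.00091005,  0.00075356]), 'tau': array([ 3.81446553e-04, -6.25440359e+01,  4.96027758e-02, -3.91594827e+01,
        1.63145241e-02,  9.83819074e-03,  9.24060657e-06]), 'position': array([0.15924889, 0.60403737, 0.25253219]), 'ee_rot': array([ 1.28522256e-01,  9.91706387e-01, -6.83417138e-04, -7.20009742e-05]), 'ft_force': array([ 0.58399964, -0.06445142,  0.35787032]), 'torque': array([-0.04785819, -0.04842199, -0.03560041]), 'grasp_force': 0.0, 'grip_width': 0.9964778689206826}
scene [[0.656, 0.754, -0.009], [0.601, -0.53, -0.598], [-0.456, 0.387, -0.801]] [-0.38444837 -0.24897923  1.2344307 ]
extractor 0.76 [ 0.581 -0.016  0.059] [315 228]
extractor 0.7 [ 0.326 -0.181  0.06 ] [202 201]
extractor 0.68 [0.65  0.386 0.057] [441 163]
jaw_post 0.67 [ 0.308 -0.206  0.098] [185 193]
latch 0.81 [0.49  0.002 0.128] [295 185]
latch 0.6 [ 0.237 -0.193  0.113] [
[... 707 characters left out ...]
6 0.06 ] [323 190]
jaw_post 0.87 [ 0.614 -0.059  0.095] [348 167]
jaw_post 0.87 [ 0.296 -0.203  0.094] [404 289]
jaw_post 0.4 [ 0.562 -0.38   0.009] [456 191]
latch 0.77 [0.492 0.007 0.151] [324 211]
latch 0.55 [ 0.232 -0.19   0.113] [401 316]
cap_center 0.7 [0.544 0.005 0.13 ] [324 192]
latch_foot 0.8 [0.557 0.008 0.057] [322 190]
latch_foot 0.78 [ 0.297 -0.162  0.075] [387 288]
ring_hinge 0.69 [0.556 0.012 0.058] [321 191]
ring_hinge 0.61 [ 0.299 -0.164  0.081] [388 287]
ring_hinge 0.25 [ 0.474 -0.302  0.006] [430 222]
jaw 0.98 [ 0.613 -0.058  0.098] [347 167]
jaw 0.8 [ 0.298 -0.204  0.101] [405 289]
port_top 0.93 [0.559 0.01  0.061] [322 190]
port_top 0.67 [ 0.298 -0.164  0.071] [388 287]
```

View pics/scene1.png

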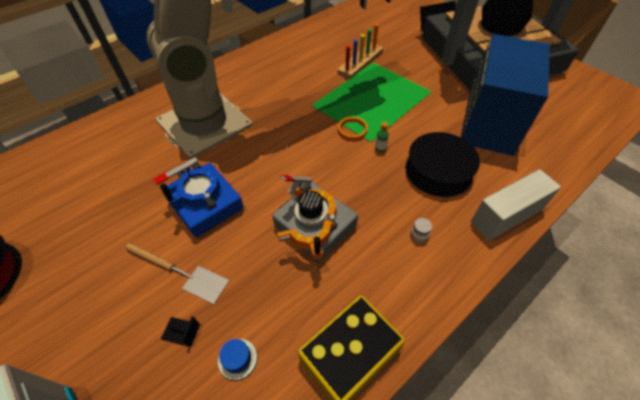

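View pics/top1.png

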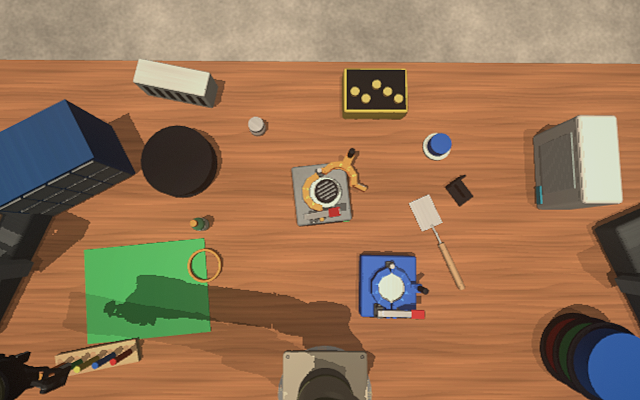

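The grey extractor stands at top (323,195) and scene (315,225), with its open orange jaw at (345,170) and its red-tipped latch at (330,213). The candidates are the grey extractor at (323,195) and the blue copy at (390,287), which is a look-alike. I choose the grey one. Next I measure its pose and check it in a close crop.

```bash
python3 - <<'E'
from h import *
p=camera("top"); s=camera("scene"); print(f(p))
save(p,"topc.png",(270,130,390,240),6)
for q in (p,s):
    W=cloud(q); X=W.reshape(-1,3)
    near=(abs(X[:,0]-.56)<.16)&(abs(X[:,1])<.16)
    hs=cv2.cvtColor(q["img"],cv2.COLOR_RGB2HSV).reshape(-1,3)
    m=near&(X[:,2]>.05)&(X[:,2]<.066)&(hs[:,1]<60)
    pts=X[m][:,:2].astype(np.float32); print("top plane z",np.median(X[m][:,2]),m.sum(),cv2.minAreaRect(pts*1000))
    # high things
    m=near&(X[:,2]>.125)
    print("cap",np.mean(X[near&(X[:,2]>.122)&(X[:,2]<.134)],0))
    # red plate
    red=near&(hs[:,1]>140)&((hs[:,0]<6)|(hs[:,0]>174))&(X[:,2]>.08)
    print("red",red.sum(),X[red].mean(0),X[red].min(0),X[red].max(0))
    blk=near&(hs[:,2]<70)&(X[:,2]>.1)&(X[:,0]>.59)
    print("post",blk.sum(),X[blk].mean(0) if blk.any() else 0,X[blk].max(0) if blk.any() else 0)
    org=near&(hs[:,1]>140)&(hs[:,0]>8)&(hs[:,0]<22)&(abs(X[:,2]-.097)<.008)
    np.save(f"org{q['shot']}.npy",X[org]); print("org",org.sum(),X[org].min(0),X[org].max(0))
E
```

```text
390.4249527129943
top plane z 0.058491858582401454 1468 ((548.9771118164062, 11.605461120605469), (161.7850799560547, 147.5611114501953), 6.609179496765137)
cap [0.54486645 0.00268961 0.12706094]
red 95 [ 0.48795986 -0.01442491  0.20143684] [ 0.42201908 -0.02901993  0.15896909] [0.50124269 0.04025613 1.12002305]
post 43 [ 0.64441815 -0.06271803  0.13766515] [ 0.65482752 -0.05612343  0.14954792]
org 645 [ 0.47346683 -0.10453058  0.08908298] [0.65649192 0.06018299 0.10314051]
top plane z 0.05973864701288177 1204 ((552.1705322265625, 8.417930603027344), (161.21347045898438, 146.34812927246094), 7.529345512390137)
cap [ 0.54637763 -0.00404074  0.12806567]
red 51 [ 0.51536599 -0.02336724  0.16421479] [ 0.47938701 -0.07065832  0.11035567] [ 0.65560983 -0.0019966   0.18407433]
post 80 [ 0.65228213 -0.06783251  0.13096598] [ 0.65560983 -0.06059333  0.14933215]
org 697 [ 0.47834498 -0.1077638   0.08906818] [0.65722842 0.06139851 0.10490446]
```

View pics/topc.png

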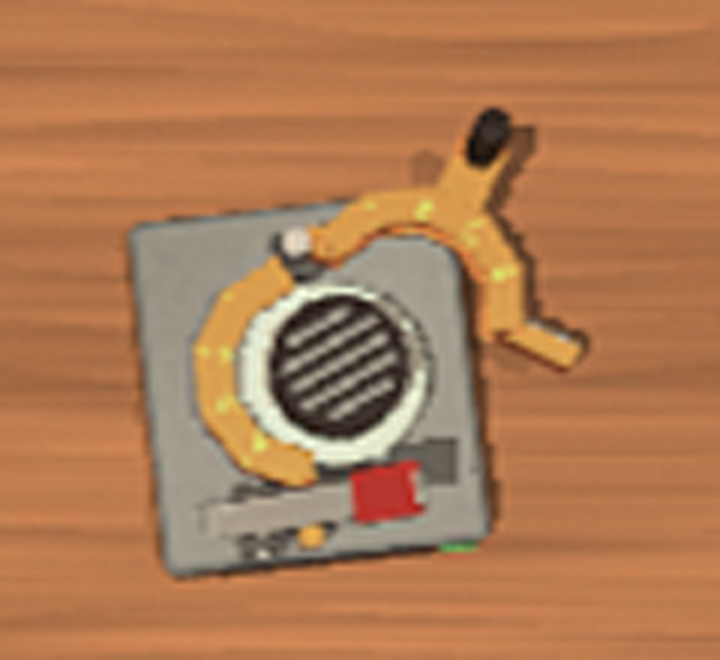

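```bash
python3 - <<'E'
from h import *
from scipy.optimize import least_squares
import glob
p=camera("top"); s=camera("scene")
def ray(q,uv,z):
    F=f(q); d=q["R"].T@np.array([(uv[0]-q["cx"])/F,(uv[1]-q["cy"])/F,1]); o=-q["R"].T@q["t"]; return o+d*(z-o[2])/d[2]
print("hinge px",ray(p,(319.5,170.2),.1))
for fn,q in zip(sorted(glob.glob("org*.npy")),(p,s)):
    X=np.load(fn); yaw=.122; e=np.array([np.cos(yaw),np.sin(yaw)]); n=np.array([-e[1],e[0]])
    c=np.array([.552,.008])
    for _ in range(6):
        d=X[:,:2]-c; r=np.hypot(*d.T); k=(d@n>4e-3)&(abs(r-.0465)<.012)&(abs(X[:,2]-.097)<.004)
        P=X[k,:2]
        g=lambda c:np.clip(np.abs(np.hypot(*(P-c).T)-.0465)-.0040,0,None)+.05*(np.hypot(*(P-c).T)-.0465)
        c=least_squares(g,c).x
    print(fn,k.sum(),"port",c, "hinge",c+.056*e,"latch foot",c-.0625*e+.03*n)
for q in (p,s):
    W=cloud(q);X=W.reshape(-1,3); hs=cv2.cvtColor(q["img"],cv2.COLOR_RGB2HSV).reshape(-1,3)
    red=(abs(X[:,0]-.49)<.03)&(abs(X[:,1]+.02)<.05)&(hs[:,1]>140)&((hs[:,0]<6)|(hs[:,0]>174))&(X[:,2]>.12)&(X[:,2]<.2)
    print("red",red.sum(),X[red].mean(0),np.percentile(X[red],[5,95],0).round(3).tolist())
    blk=(abs(X[:,0]-.64)<.03)&(abs(X[:,1]+.065)<.03)&(hs[:,2]<70)&(X[:,2]>.145); print("posttop",blk.sum(),X[blk].mean(0))
    lv=(abs(X[:,0]-.49)<.03)&(abs(X[:,1]-.01)<.07)&(X[:,2]>.085)&(X[:,2]<.2); A=X[lv]; 
    for y in np.arange(-.05,.06,.01):
        b=A[abs(A[:,1]-y)<.005]
        if len(b): print(round(y,2),len(b),b[:,2].min().round(3),np.median(b[:,2]).round(3),b[:,2].max().round(3))
E
```

```text
hinge px [0.605068   0.01664523 0.1       ]
org3.npy 213 port [0.54966182 0.00829971] hinge [0.60524558 0.01511477] latch foot [0.48397544 0.03047063]
org4.npy 216 port [0.54585236 0.00785833] hinge [0.60143613 0.01467339] latch foot [0.48016598 0.03002925]
red 92 [ 0.4900932  -0.01619274  0.1717234 ] [[0.48, -0.026, 0.162], [0.5, -0.005, 0.181]]
posttop 21 [ 0.64604572 -0.06300253  0.14746221]
-0.03 25 0.176 0.18 0.184
-0.02 46 0.086 0.175 0.181
-0.01 60 0.086 0.164 0.173
0.0 54 0.086 0.15 0.164
0.01 61 0.086 0.107 0.151
0.02 56 0.086 0.097 0.141
0.03 67 0.087 0.098 0.135
0.04 68 0.085 0.099 0.123
0.05 31 0.09 0.107 0.112
red 42 [ 0.49227859 -0.0167882   0.17165362] [[0.48, -0.027, 0.162], [0.5, -0.006, 0.181]]
posttop 25 [ 0.64984616 -0.06612652  0.14795513]
-0.03 38 0.088 0.181 0.185
-0.02 45 0.088 0.117 0.179
-0.01 59 0.088 0.122 0.169
0.0 56 0.094 0.131 0.159
0.01 55 0.086 0.096 0.149
0.02 29 0.088 0.124 0.14
0.03 73 0.087 0.098 0.13
0.04 49 0.086 0.1 0.121
0.05 23 0.095 0.104 0.111
```

Emit:
carry_out --pt "-0.86 -0.695 0 0 -0.3" --pt "-0.86 -0.695 0 0 -0.3" --pt "-0.86 -0.695 0 0 -0.3" --pt "-0.86 -0.695 0 0 -0.3"

```text
clock: 1.6
position: [0.2603, 0.4683, 0.2539]
ee_rot: [0.131, 0.991, 0.0, 0.001]
ft_force: [0.9, 0.3, 0.1]
grip_width: 0.349
grasp_force: 0.0
```

Emit:
carry_out --pt "-0.86 -0.695 0 0 -0.3" --pt "-0.86 -0.695 0 0 -0.3" --pt "-0.86 -0.695 0 0 -0.3" --pt "-0.86 -0.695 0 0 -0.3"

```text
clock: 2.1
position: [0.3573, 0.3354, 0.2536]
ee_rot: [0.131, 0.991, 0.0, 0.0]
ft_force: [-1.4, 0.0, -0.2]
grip_width: 0.35
grasp_force: 0.0
```

Emit:
carry_out --pt "-0.86 -0.695 0 0 -0.3" --pt "-0.86 -0.695 0 0 -0.3" --pt "-0.86 -0.695 0 0 -0.3" --pt "-0.86 -0.695 0 0 -0.3"

```text
clock: 2.6
position: [0.455, 0.2023, 0.2534]
ee_rot: [0.13, 0.992, -0.0, 0.0]
ft_force: [-0.0, 0.2, 0.8]
grip_width: 0.35
grasp_force: 0.0
```

Emit:
carry_out --pt "-0.86 -0.695 0 0 -0.3" --pt "-0.86 -0.695 0 0 -0.3" --pt "-0.86 -0.695 0 0 -0.3" --pt "-0.86 -0.695 0 0 -0.3"

```text
clock: 3.1
position: [0.553, 0.0692, 0.2529]
ee_rot: [0.129, 0.992, -0.0, 0.0]
ft_force: [0.3, 1.1, -0.1]
grip_width: 0.347
grasp_force: 0.0
```

Emit:
carry_out --pt "-0.84 -0.695 0 1 -0.3" --pt "-0.84 -0.695 0 1 -0.3" --pt "-0.84 -0.695 0 1 -0.3" --pt "-0.84 -0.695 0 1 -0.3"

```text
clock: 3.6
position: [0.648, -0.0628, 0.2521]
ee_rot: [0.382, 0.924, -0.001, -0.001]
ft_force: [-1.2, 0.9, -1.1]
grip_width: 0.351
grasp_force: 0.0
```

Emit:
carry_out --pt "0 0 0 0.55 -0.3" --pt "0 0 0 0.55 -0.3" --pt "0 0 0 0.55 -0.3"

```text
clock: 3.98
position: [0.6472, -0.0595, 0.2529]
ee_rot: [0.507, 0.862, 0.001, -0.001]
ft_force: [1.2, 0.2, -0.7]
grip_width: 0.35
grasp_force: 0.0
```

```bash
cat >> h.py <<'E'
from scipy.spatial.transform import Rotation as Ro
C=np.array([.549,.008]); YAW=.122
e=np.array([np.cos(YAW),np.sin(YAW)]); n=np.array([-e[1],e[0]]); H=C+.056*e
def post(a):
    t=np.radians(-127.1)+YAW+a; return H+.093*np.array([np.cos(t),np.sin(t)]), np.degrees(t)
def rel(xyz,yang=None):
    o=manip.get_obs(); R=Ro.from_quat(o["ee_rot"]).as_matrix(); d=R.T@(np.array(xyz)-o["position"])/.15
    cur=np.degrees(np.arctan2(R[1,1],R[0,1])); s=None if yang is None else (cur-yang)/30
    return d.round(3),"yang",cur.round(1),"spin",s
E
python3 - <<'E'
from h import *
print(rel([.648,-.064,.128],28.8), manip.get_obs()["position"])
p=camera("scene");save(p,"s2.png",(230,130,390,290),3.7)
for a in (1.03,.6,.3,.1,0): print(a,post(a))
E
```

```text
(array([-0.03 , -0.01 ,  0.833]), 'yang', np.float64(29.1), 'spin', np.float64(0.008613873494631481)) [ 0.64722885 -0.05950762  0.25291982]
1.03 (array([ 0.64953576, -0.06659942]), np.float64(-61.095262000929175))
0.6 (array([ 0.61150427, -0.07792709]), np.float64(-85.73244719155457))
0.3 (array([ 0.58378799, -0.07583004]), np.float64(-102.92118104547927))
0.1 (array([ 0.56619412, -0.0698917 ]), np.float64(-114.38033694809573))
0 (array([ 0.55792934, -0.06563595]), np.float64(-120.10991489940398))
```

View pics/s2.png

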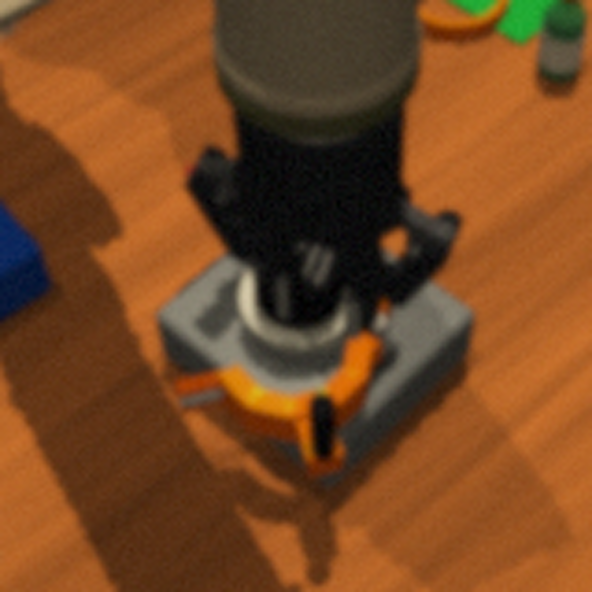

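The gripper hangs over the open jaw, with the post at crop (322,425) clear below it. Descending.

Emit:
carry_out --pt "-0.035 -0.01 0.35 0 -0.3" --pt "-0.035 -0.01 0.6 0 -0.3" --pt "-0.035 -0.01 0.7 0 -0.3" --pt "-0.035 -0.01 0.78 0 -0.3" --pt "-0.035 -0.01 0.83 0 -0.3" --pt "-0.035 -0.01 0.83 0 -0.3"

```text
clock: 4.78
position: [0.6487, -0.0686, 0.1291]
ee_rot: [0.509, 0.861, 0.0, 0.0]
ft_force: [-0.5, -0.0, 1.1]
grip_width: 0.342
grasp_force: 0.0
```

```bash
python3 - <<'E'
from h import *
print(manip.get_obs()["ft_force"])
# rows for sweep: TCP = post + lag: pad face 15 mm behind, so TCP leads by 7 mm along clockwise tangent
o=manip.get_obs();R=Ro.from_quat(o["ee_rot"]).as_matrix();cur=np.degrees(np.arctan2(R[1,1],R[0,1]))
def tgt(a):
    P,t=post(a); tt=np.radians(t-90); return P+.007*np.array([np.cos(tt),np.sin(tt)]), t+90
for a in (1.03,.9,.8,.7,.6,.5,.4,.3,.25,.2,.15,.1):
    P,y=tgt(a); d=R.T@(np.r_[P,.127]-o["position"])/.15
    print(a,d.round(3),round((cur-y)/30,3))
E
```

```text
[-0.50028471 -0.03841142  1.09827771]
1.03 [ 0.009 -0.035  0.014] -0.005
0.9 [ 0.02  -0.115  0.014] 0.243
0.8 [ 0.035 -0.176  0.014] 0.434
0.7 [ 0.057 -0.234  0.014] 0.625
0.6 [ 0.084 -0.29   0.014] 0.816
0.5 [ 0.116 -0.343  0.014] 1.007
0.4 [ 0.154 -0.392  0.014] 1.198
0.3 [ 0.197 -0.437  0.014] 1.389
0.25 [ 0.22  -0.458  0.014] 1.485
0.2 [ 0.243 -0.478  0.014] 1.58
0.15 [ 0.268 -0.497  0.014] 1.676
0.1 [ 0.294 -0.514  0.014] 1.771
```

Emit:
carry_out --pt "0.01 -0.035 0 0 -0.3" --pt "0.015 -0.08 0 0.12 -0.3" --pt "0.02 -0.115 0 0.24 -0.3" --pt "0.028 -0.145 0 0.34 -0.3" --pt "0.035 -0.176 0 0.43 -0.3" --pt "0.045 -0.205 0 0.53 -0.3" --pt "0.057 -0.234 0 0.625 -0.3" --pt "0.07 -0.262 0 0.72 -0.3" --pt "0.084 -0.29 0 0.816 -0.3" --pt "0.1 -0.317 0 0.91 -0.3" --pt "0.116 -0.343 0 1 -0.3" --pt "0.116 -0.343 0 1 -0.3"

```text
clock: 6.28
position: [0.5949, -0.0781, 0.1295]
ee_rot: [0.715, 0.699, 0.001, 0.0]
ft_force: [-0.6, -0.8, -1.0]
grip_width: 0.353
grasp_force: 0.0
```

```bash
cat >> h.py <<'E'
def tgt(a,lead=.007):
    P,t=post(a); tt=np.radians(t-90); return P+lead*np.array([np.cos(tt),np.sin(tt)]), t+90
def plan(As,z):
    o=manip.get_obs();R=Ro.from_quat(o["ee_rot"]).as_matrix();cur=np.degrees(np.arctan2(R[1,1],R[0,1]))
    print(o["position"].round(4),"ft",o["ft_force"].round(1),"w",o["grip_width"])
    for a in As:
        P,y=tgt(a); d=R.T@(np.r_[P,z]-o["position"])/.15
        print(a,d.round(3),round((cur-y)/30,3))
E
python3 - <<'E'
from h import *
plan((.5,.45,.4,.35,.3,.25,.2,.15,.1,.05,0),.128)
s=camera("scene"); save(s,"s3.png",(240,140,380,280),4)
for i in range(3): print(manip.get_obs()["ft_force"])
E
```

```text
[ 0.5949 -0.0781  0.1295] ft [-0.6 -0.8 -1. ] w 0.35317189645100083
0.5 [0.001 0.002 0.01 ] 0.007
0.45 [ 0.004 -0.029  0.01 ] 0.102
0.4 [ 0.009 -0.06   0.01 ] 0.198
0.35 [ 0.015 -0.09   0.01 ] 0.293
0.3 [ 0.023 -0.12   0.01 ] 0.389
0.25 [ 0.032 -0.15   0.01 ] 0.484
0.2 [ 0.043 -0.179  0.01 ] 0.58
0.15 [ 0.055 -0.208  0.01 ] 0.675
0.1 [ 0.069 -0.236  0.01 ] 0.771
0.05 [ 0.084 -0.263  0.009] 0.866
0 [ 0.1   -0.289  0.009] 0.962
[-0.04652158 -0.38183686  0.91342716]
[-0.04652158 -0.38183686  0.91342716]
[-0.04652158 -0.38183686  0.91342716]
```

View pics/s3.png

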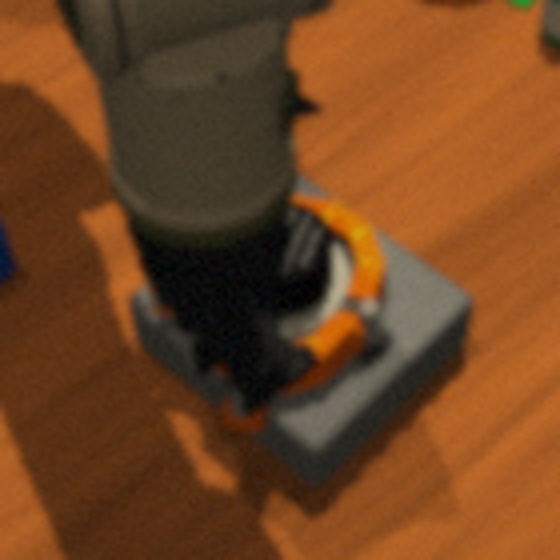

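The jaw follows: its orange half now lies at crop (330,345), with the fingers round the post at (260,390). Continuing, with force checks.

Emit:
carry_out --pt "0.004 -0.03 0 0.1 -0.3" --pt "0.009 -0.06 0 0.2 -0.3" --pt "0.015 -0.09 0 0.29 -0.3" --pt "0.023 -0.12 0 0.39 -0.3" --pt "0.032 -0.15 0 0.48 -0.3" --pt "0.043 -0.18 0 0.58 -0.3" --pt "0.043 -0.18 0 0.58 -0.3"

```text
clock: 7.2
position: [0.5682, -0.0711, 0.1291]
ee_rot: [0.812, 0.584, 0.0, 0.0]
ft_force: [0.2, -0.5, 1.0]
grip_width: 0.346
grasp_force: 0.1
```

```bash
python3 - <<'E'
from h import *
plan((.2,.15,.1,.05,0),.129)
E
```

```text
[ 0.5682 -0.0711  0.1291] ft [ 0.2 -0.5  1. ] w 0.34576342940415994
0.2 [ 0.    -0.     0.001] 0.002
0.15 [ 0.004 -0.031  0.001] 0.097
0.1 [ 0.008 -0.062  0.001] 0.193
0.05 [ 0.014 -0.092  0.001] 0.288
0 [ 0.022 -0.122  0.001] 0.384
```

Emit:
carry_out --pt "0.002 -0.016 0 0.05 -0.3" --pt "0.004 -0.031 0 0.1 -0.3" --pt "0.006 -0.046 0 0.14 -0.3" --pt "0.008 -0.062 0 0.19 -0.3" --pt "0.008 -0.062 0 0.19 -0.3"

```text
clock: 7.82
position: [0.5595, -0.0669, 0.1288]
ee_rot: [0.841, 0.542, -0.0, -0.0]
ft_force: [2.3, -1.6, 0.2]
grip_width: 0.351
grasp_force: 0.9
```

Emit:
carry_out --pt "0.002 -0.01 0 0.03 -0.3" --pt "0.003 -0.016 0 0.05 -0.3" --pt "0.003 -0.016 0 0.05 -0.3"

```text
clock: 8.2
position: [0.5575, -0.0656, 0.1287]
ee_rot: [0.848, 0.531, -0.0, -0.0]
ft_force: [1.0, -2.7, 1.2]
grip_width: 0.348
grasp_force: 1.1
```

Emit:
carry_out --pt "0.002 -0.01 0 0.04 -0.3" --pt "0.002 -0.016 0 0.06 -0.3" --pt "0.002 -0.016 0 0.06 -0.3"

```text
clock: 8.57
position: [0.5555, -0.0642, 0.1287]
ee_rot: [0.856, 0.517, -0.0, -0.0]
ft_force: [1.7, -2.5, 1.0]
grip_width: 0.351
grasp_force: 1.1
```

Emit:
carry_out --pt "0.002 -0.008 0 0.03 -0.3" --pt "0.002 -0.012 0 0.04 -0.3" --pt "0.002 -0.012 0 0.04 -0.3"

```text
clock: 8.95
position: [0.5541, -0.0631, 0.1287]
ee_rot: [0.861, 0.509, -0.0, -0.0]
ft_force: [0.6, -2.8, 0.3]
grip_width: 0.352
grasp_force: 1.1
```

```bash
python3 - <<'E'
from h import *
plan((.1,.05,.02,0),.129)
E
```

```text
[ 0.5541 -0.0631  0.1287] ft [ 0.6 -2.8  0.3] w 0.35157645407437116
0.1 [-0.005  0.046 -0.002] -0.15
0.05 [-0.004  0.015 -0.002] -0.054
0.02 [-0.003 -0.003 -0.002] 0.003
0 [-0.002 -0.016 -0.002] 0.041
```

Emit:
carry_out --pt "0 -0.008 0 0.02 -0.3" --pt "0 -0.008 0 0.02 -0.3"

```text
clock: 9.2
position: [0.5531, -0.0625, 0.1287]
ee_rot: [0.864, 0.504, 0.0, -0.0]
ft_force: [2.0, -3.3, 0.1]
grip_width: 0.349
grasp_force: 1.4
```

Emit:
carry_out --pt "0 -0.008 0 0.02 -0.3" --pt "0 -0.008 0 0.02 -0.3"

```text
clock: 9.45
position: [0.5523, -0.062, 0.1288]
ee_rot: [0.866, 0.499, 0.0, 0.0]
ft_force: [3.6, -3.6, -2.9]
grip_width: 0.352
grasp_force: 2.5
```

Emit:
carry_out --pt "0 -0.006 0 0.02 -0.3" --pt "0 -0.006 0 0.02 -0.3"

```text
clock: 9.7
position: [0.5518, -0.0616, 0.1288]
ee_rot: [0.869, 0.495, 0.0, 0.001]
ft_force: [5.1, -3.8, -4.7]
grip_width: 0.35
grasp_force: 3.5
```

Emit:
carry_out --pt "0 -0.005 0 0.015 -0.3" --pt "0 -0.005 0 0.015 -0.3"

```text
clock: 9.95
position: [0.5514, -0.0613, 0.1288]
ee_rot: [0.871, 0.491, 0.001, 0.001]
ft_force: [7.7, -4.4, -5.2]
grip_width: 0.356
grasp_force: 4.4
```

Emit:
carry_out --pt "0 -0.005 0 0.015 -0.3" --pt "0 -0.005 0 0.015 -0.3" --pt "0 -0.005 0 0.015 -0.3"

```text
clock: 10.32
position: [0.551, -0.061, 0.1288]
ee_rot: [0.873, 0.488, 0.001, 0.001]
ft_force: [9.6, -4.8, -7.2]
grip_width: 0.347
grasp_force: 5.3
```

Emit:
carry_out --pt "0 0 0 0 -0.3" --pt "0 0.02 0 0 -0.3" --pt "0 0.05 0 0 -0.3" --pt "0 0.05 0 0 -0.3" --pt "0 0.05 -0.2 0 -0.3" --pt "0 0.05 -0.5 0 -0.3" --pt "0 0.05 -0.8 0 -0.3" --pt "0 0.05 -0.8 0 -0.3"

```text
clock: 11.32
position: [0.5577, -0.0649, 0.2518]
ee_rot: [0.873, 0.488, 0.002, 0.001]
ft_force: [-0.0, -0.5, -0.4]
grip_width: 0.351
grasp_force: 0.0
```

```bash
python3 - <<'E'
from h import *
p=camera("top"); s=camera("scene"); 
for q in (p,s):
    W=cloud(q);X=W.reshape(-1,3); hs=cv2.cvtColor(q["img"],cv2.COLOR_RGB2HSV).reshape(-1,3)
    red=(abs(X[:,0]-.49)<.03)&(abs(X[:,1]+.02)<.05)&(hs[:,1]>140)&((hs[:,0]<6)|(hs[:,0]>174))&(X[:,2]>.12)&(X[:,2]<.2)
    if red.any(): print("red",red.sum(),X[red].mean(0),np.percentile(X[red],[5,95],0).round(3).tolist())
    blk=(abs(X[:,0]-.56)<.03)&(abs(X[:,1]+.065)<.03)&(hs[:,2]<70)&(abs(X[:,2]-.14)<.009); print("post",blk.sum(),X[blk].mean(0))
    for b in boxes_of("cap_center",q)[:2]: print(b)
save(s,"s4.png",(230,130,390,290),3.7)
print(rel([.491,-.015,.25],-7-90+180), manip.get_obs()["ft_force"])
E
```

```text
red 62 [ 0.49037329 -0.01237913  0.16836675] [[0.48, -0.02, 0.161], [0.499, -0.005, 0.176]]
post 0 [nan nan nan]
{'position': [0.5457, 0.0161, 0.1273], 'conf': 0.89}
red 1 [ 0.49989461 -0.0092574   0.16467361] [[0.5, -0.009, 0.165], [0.5, -0.009, 0.165]]
post 50 [ 0.56272361 -0.06679738  0.14315343]
{'position': [0.5572, 0.0025, 0.1263], 'conf': 0.85}
(array([ 0.054, -0.541, -0.015]), 'yang', np.float64(-31.6), 'spin', np.float64(-3.81866719363879)) [-0.79339767 -0.18104549 -0.23888143]<stdin>:7: RuntimeWarning: Mean of empty slice.
  ret = um.true_divide(
```

View pics/s4.png

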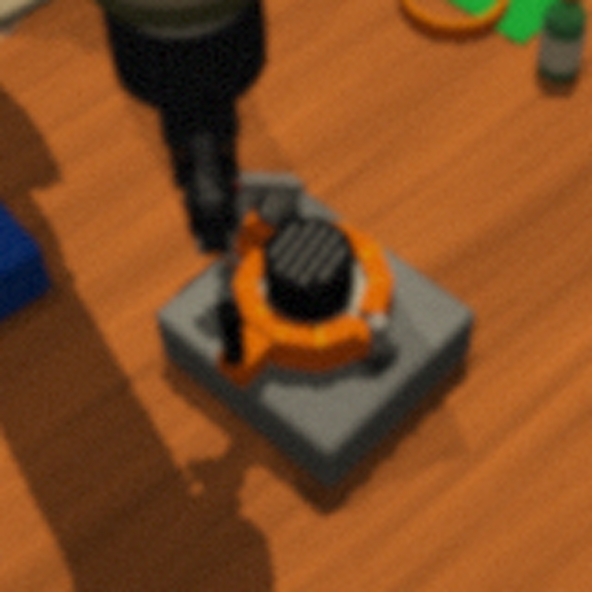

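The ring has closed round the cap: the cap body is at crop (310,265) and the post is at (232,330). Next is the latch, with closed fingers.

```bash
cat >> h.py <<'E'
F0=C-.0625*e+.03*n
def lat(th,s=.103,piv=.088):
    u=s*np.cos(th)-.026*np.sin(th)-.011; z=piv+s*np.sin(th)+.026*np.cos(th)+.022
    return np.r_[F0-n*u,z]
E
python3 - <<'E'
from h import *
print(lat(.74),lat(0),rel(np.r_[lat(.74)[:2],.25],7))
E
```

```text
[ 0.489098   -0.01700657  0.19865184] [ 0.4945098  -0.06114527  0.136     ] (array([ 0.036, -0.544, -0.015]), 'yang', np.float64(-31.6), 'spin', np.float64(-1.2853338603054567))
```

Emit:
carry_out --pt "0.01 -0.2 0 -0.35 -1" --pt "0.036 -0.544 0 -0.7 -1" --pt "0.036 -0.544 0 -1 -1" --pt "0.036 -0.544 0 -1 -1" --force 30

```text
clock: 12.02
position: [0.4892, -0.0169, 0.2483]
ee_rot: [0.717, 0.697, -0.0, -0.001]
ft_force: [-0.1, -0.4, 0.2]
grip_width: 0.002
grasp_force: 0.0
```

Emit:
carry_out --pt "0 0 0 -0.285 -1" --pt "0 0 0 -0.285 -1" --pt "0 0 0 -0.285 -1"

```text
clock: 12.4
position: [0.4898, -0.0178, 0.2484]
ee_rot: [0.665, 0.747, -0.001, 0.0]
ft_force: [0.3, -0.0, 0.3]
grip_width: -0.001
grasp_force: 0.0
```

```bash
python3 - <<'E'
from h import *
p=camera("top");print(manip.get_obs()["ft_force"],manip.get_obs()["position"])
for th in (.74,.6,.5,.4,.3,.2,.1,0): print(th,lat(th).round(4),rel(lat(th),7))
E
```

```text
[-0.26577834  0.08415862  0.04376713] [ 0.48975785 -0.01768284  0.24846801]
0.74 [ 0.4891 -0.017   0.1987] (array([ 0.005, -0.004,  0.332]), 'yang', np.float64(6.7), 'spin', np.float64(-0.009290141872504432))
0.6 [ 0.4905 -0.0287  0.1896] (array([-0.073, -0.003,  0.392]), 'yang', np.float64(6.7), 'spin', np.float64(-0.009290141872504432))
0.5 [ 0.4915 -0.0363  0.1822] (array([-0.124, -0.003,  0.442]), 'yang', np.float64(6.7), 'spin', np.float64(-0.009290141872504432))
0.4 [ 0.4923 -0.043   0.1741] (array([-0.169, -0.003,  0.496]), 'yang', np.float64(6.7), 'spin', np.float64(-0.009290141872504432))
0.3 [ 0.493  -0.049   0.1653] (array([-0.209, -0.002,  0.555]), 'yang', np.float64(6.7), 'spin', np.float64(-0.009290141872504432))
0.2 [ 0.4936 -0.054   0.1559] (array([-0.243, -0.002,  0.617]), 'yang', np.float64(6.7), 'spin', np.float64(-0.009290141872504432))
0.1 [ 0.4941 -0.0581  0.1462] (array([-0.27 , -0.002,  0.682]), 'yang', np.float64(6.7), 'spin', np.float64(-0.009290141872504432))
0 [ 0.4945 -0.0611  0.136 ] (array([-0.291, -0.002,  0.75 ]), 'yang', np.float64(6.7), 'spin', np.float64(-0.009290141872504432))
```

Emit:
carry_out --pt "0.005 -0.004 0.2 0 -1" --pt "0.005 -0.004 0.3 0 -1" --pt "0.0 -0.004 0.335 0 -1" --pt "-0.035 -0.003 0.362 0 -1" --pt "-0.073 -0.003 0.392 0 -1" --pt "-0.1 -0.003 0.417 0 -1" --pt "-0.124 -0.003 0.442 0 -1" --pt "-0.147 -0.003 0.469 0 -1" --pt "-0.169 -0.003 0.496 0 -1" --pt "-0.169 -0.003 0.496 0 -1"

```text
clock: 13.7
position: [0.4921, -0.0429, 0.174]
ee_rot: [0.663, 0.749, -0.0, -0.0]
ft_force: [0.3, -0.1, 0.8]
grip_width: -0.003
grasp_force: 0.0
```

```bash
python3 - <<'E'
from h import *
s=camera("scene"); save(s,"s5.png",(230,130,390,290),3.7)
print(manip.get_obs()["ft_force"])
for th in (.4,.3,.2,.1,0): print(th,rel(lat(th),7)[0])
E
```

```text
[-0.04062155  0.29704377 -0.15030596]
0.4 [-0.002  0.001  0.001]
0.3 [-0.042  0.001  0.059]
0.2 [-0.076  0.001  0.121]
0.1 [-0.103  0.001  0.187]
0 [-0.124  0.001  0.254]
```

View pics/s5.png

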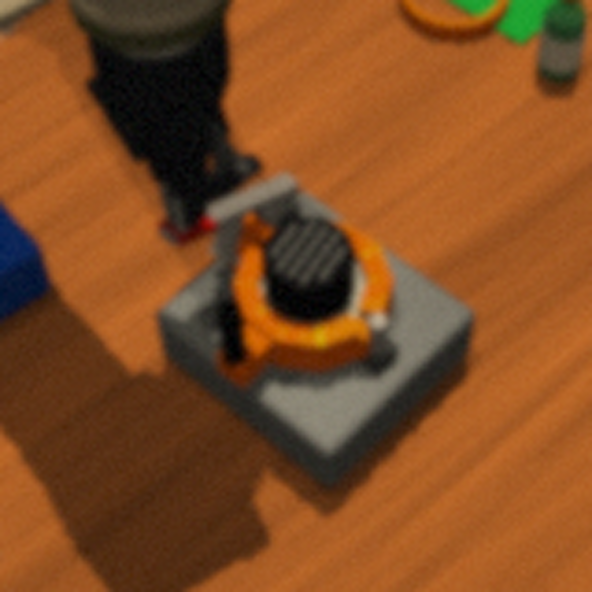

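The tips sit on the red plate at crop (185,225) and the lever has come down. Continuing.

Emit:
carry_out --pt "-0.022 0 0.03 0 -1" --pt "-0.042 0 0.06 0 -1" --pt "-0.06 0 0.09 0 -1" --pt "-0.076 0 0.12 0 -1" --pt "-0.076 0 0.12 0 -1"

```text
clock: 14.38
position: [0.4936, -0.0541, 0.156]
ee_rot: [0.663, 0.749, -0.0, -0.0]
ft_force: [0.6, 0.5, 0.3]
grip_width: 0.001
grasp_force: 0.1
```

Emit:
carry_out --pt "-0.009 0 0.02 0 -1" --pt "-0.017 0 0.04 0 -1" --pt "-0.017 0 0.04 0 -1"

```text
clock: 14.75
position: [0.494, -0.0567, 0.1502]
ee_rot: [0.663, 0.749, -0.0, 0.0]
ft_force: [0.2, 0.1, 0.6]
grip_width: 0.003
grasp_force: 0.5
```

Emit:
carry_out --pt "-0.005 0 0.01 0 -1" --pt "-0.008 0 0.02 0 -1" --pt "-0.008 0 0.02 0 -1"

```text
clock: 15.12
position: [0.4941, -0.0578, 0.1472]
ee_rot: [0.663, 0.749, -0.0, 0.0]
ft_force: [0.2, -0.7, 1.2]
grip_width: 0.001
grasp_force: 0.7
```

Emit:
carry_out --pt "-0.003 0 0.01 0 -1" --pt "-0.003 0 0.01 0 -1"

```text
clock: 15.38
position: [0.4943, -0.0583, 0.1459]
ee_rot: [0.663, 0.749, -0.0, 0.0]
ft_force: [-1.0, -1.4, 2.4]
grip_width: -0.0
grasp_force: 1.3
```

Emit:
carry_out --pt "-0.003 0 0.01 0 -1" --pt "-0.003 0 0.01 0 -1"

```text
clock: 15.62
position: [0.4943, -0.0588, 0.1443]
ee_rot: [0.663, 0.749, -0.0, 0.0]
ft_force: [-1.2, -1.5, 2.2]
grip_width: 0.001
grasp_force: 1.0
```

Emit:
carry_out --pt "-0.003 0 0.01 0 -1" --pt "-0.003 0 0.01 0 -1"

```text
clock: 15.88
position: [0.4944, -0.0592, 0.1428]
ee_rot: [0.663, 0.749, -0.0, 0.0]
ft_force: [-0.7, -2.7, 3.1]
grip_width: 0.001
grasp_force: 1.5
```

Drawing has begun. I continue in small steps.

Emit:
carry_out --pt "-0.003 0 0.008 0 -1" --pt "-0.003 0 0.008 0 -1"

```text
clock: 16.12
position: [0.4944, -0.0594, 0.1416]
ee_rot: [0.663, 0.749, 0.0, -0.0]
ft_force: [-0.2, -2.2, 1.7]
grip_width: -0.0
grasp_force: 1.3
```

Emit:
carry_out --pt "-0.002 0 0.008 0 -1" --pt "-0.002 0 0.008 0 -1"

```text
clock: 16.38
position: [0.4944, -0.0596, 0.1403]
ee_rot: [0.663, 0.749, 0.0, -0.0]
ft_force: [0.2, -1.7, 1.1]
grip_width: 0.005
grasp_force: 0.9
```

Emit:
carry_out --pt "-0.001 0 0.006 0 -1" --pt "-0.001 0 0.006 0 -1"

```text
clock: 16.62
position: [0.4945, -0.0598, 0.1396]
ee_rot: [0.663, 0.749, 0.0, -0.0]
ft_force: [-1.0, -1.7, 3.6]
grip_width: -0.002
grasp_force: 1.7
```

Emit:
carry_out --pt "-0.001 0 0.006 0 -1" --pt "-0.001 0 0.006 0 -1"

```text
clock: 16.88
position: [0.4945, -0.06, 0.1386]
ee_rot: [0.663, 0.749, 0.0, -0.0]
ft_force: [0.5, -1.5, 3.6]
grip_width: -0.002
grasp_force: 1.8
```

Emit:
carry_out --pt "0 0 0.005 0 -1" --pt "0 0 0.005 0 -1"

```text
clock: 17.12
position: [0.4945, -0.0601, 0.1379]
ee_rot: [0.663, 0.749, -0.0, 0.0]
ft_force: [-1.1, -2.7, 2.9]
grip_width: -0.002
grasp_force: 1.4
```

Emit:
carry_out --pt "0 0 0.005 0 -1" --pt "0 0 0.005 0 -1"

```text
clock: 17.38
position: [0.4945, -0.0602, 0.1372]
ee_rot: [0.663, 0.749, 0.0, 0.0]
ft_force: [-0.7, -3.1, 4.8]
grip_width: -0.001
grasp_force: 2.1
```

Emit:
carry_out --pt "0 0 0.005 0 -1" --pt "0 0 0.005 0 -1"

```text
clock: 17.62
position: [0.4945, -0.06, 0.1364]
ee_rot: [0.663, 0.749, 0.0, -0.0]
ft_force: [0.3, -2.7, 3.0]
grip_width: 0.001
grasp_force: 1.7
```

Emit:
carry_out --pt "0 0 0.005 0 -1" --pt "0 0 0.005 0 -1"

```text
clock: 17.88
position: [0.4945, -0.06, 0.1357]
ee_rot: [0.663, 0.749, 0.0, 0.0]
ft_force: [0.5, -2.8, 4.0]
grip_width: 0.004
grasp_force: 2.0
```

Emit:
carry_out --pt "0 0 0.005 0 -1" --pt "0 0 0.005 0 -1"

```text
clock: 18.12
position: [0.4947, -0.0601, 0.1352]
ee_rot: [0.663, 0.749, 0.0, 0.0]
ft_force: [-0.7, -3.2, 8.1]
grip_width: -0.001
grasp_force: 3.6
```

Emit:
carry_out --pt "0 0 0.005 0 -1" --pt "0 0 0.005 0 -1"

```text
clock: 18.38
position: [0.4948, -0.0602, 0.1347]
ee_rot: [0.663, 0.749, 0.0, 0.0]
ft_force: [-1.4, -3.7, 11.2]
grip_width: 0.001
grasp_force: 5.2
```

Emit:
carry_out --pt "0 0 0.004 0 -1" --pt "0 0 0.004 0 -1"

```text
clock: 18.62
position: [0.4949, -0.0603, 0.1342]
ee_rot: [0.663, 0.749, 0.0, 0.0]
ft_force: [-1.7, -4.1, 12.1]
grip_width: 0.002
grasp_force: 6.3
```

Emit:
carry_out --pt "0 0 0.004 0 -1" --pt "0 0 0.004 0 -1"

```text
clock: 18.88
position: [0.495, -0.0604, 0.1338]
ee_rot: [0.663, 0.749, 0.0, 0.0]
ft_force: [-1.0, -5.1, 14.5]
grip_width: 0.001
grasp_force: 7.4
```

Emit:
carry_out --pt "0 0 0.003 0 -1" --pt "0 0 0.003 0 -1" --pt "0 0 0.003 0 -1"

```text
clock: 19.25
position: [0.4952, -0.0605, 0.1335]
ee_rot: [0.663, 0.749, 0.0, 0.0]
ft_force: [-2.8, -3.8, 16.6]
grip_width: 0.0
grasp_force: 8.0
```

Emit:
carry_out --pt "0 0 0 0 -1" --pt "0 0 0 0 -1" --pt "0 0 0 0 -1"

```text
clock: 19.62
position: [0.4951, -0.0605, 0.1335]
ee_rot: [0.663, 0.749, 0.0, 0.0]
ft_force: [-3.8, -5.1, 16.1]
grip_width: -0.001
grasp_force: 8.0
```

Emit:
carry_out --pt "0 0 -0.02 0 -1" --pt "0 0 -0.1 0 -1" --pt "0 0 -0.4 0 -1" --pt "0 0 -0.8 0 -1" --pt "0.5 0 -0.8 0 -1" --pt "1 0 -0.8 0 -1" --pt "1 0 -0.8 0 -1" --pt "1 0 -0.8 0 -1"

```text
clock: 20.62
position: [0.4755, 0.0913, 0.2527]
ee_rot: [0.661, 0.75, -0.0, -0.0]
ft_force: [-0.8, -0.7, 0.7]
grip_width: 0.002
grasp_force: 0.0
```

```bash
python3 - <<'E'
from h import *
p=camera("top"); s=camera("scene"); save(s,"s6.png",(230,130,390,290),3.7)
for q in (p,s):
    X=cloud(q).reshape(-1,3); hs=cv2.cvtColor(q["img"],cv2.COLOR_RGB2HSV).reshape(-1,3)
    d=X[:,:2]-C; ex=d@e; ey=d@n
    red=(abs(ex+.0625)<.012)&(hs[:,1]>140)&((hs[:,0]<6)|(hs[:,0]>174))&(X[:,2]>.1)&(X[:,2]<.16)&(ey<-.03)
    if red.sum()>8: print("red",red.sum(),X[red].mean(0),"ey",ey[red].min(),ey[red].max(),"slope",np.polyfit(ey[red],X[red,2],1))
    g=(abs(ex+.0625)<.006)&(ey>-.035)&(ey<.03)&(X[:,2]>.088)&(X[:,2]<.13)
    if g.sum()>8: print("lever slope",g.sum(),np.polyfit(ey[g],X[g,2],1))
    blk=(abs(X[:,0]-.56)<.03)&(abs(X[:,1]+.065)<.03)&(hs[:,2]<70)&(abs(X[:,2]-.14)<.009); print("post",blk.sum(),X[blk].mean(0))
print(manip.get_obs()["ft_force"])
E
```

```text
red 107 [ 0.49492836 -0.05904388  0.11277833] ey -0.07689769928680217 -0.043118480882233405 slope [0.01943454 0.11394373]
lever slope 116 [0.01307721 0.11237113]
post 29 [ 0.5570201  -0.06036532  0.14473461]
red 106 [ 0.49679056 -0.0595518   0.11323012] ey -0.07762943547348372 -0.04361850360317504 slope [0.00890882 0.11377085]
lever slope 126 [-0.06735888  0.10924772]
post 53 [ 0.56041256 -0.06504407  0.14293146]
[ 0.00340062 -0.95624126  0.19220998]
```

View pics/s6.png

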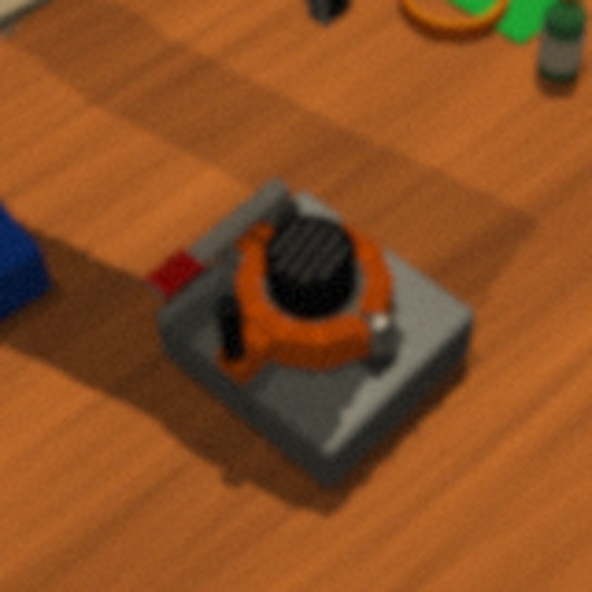

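The red plate at crop (178,272) is level to within about 0.02 rad. Since latching, the post has moved about 3 mm further shut, and the ring encloses the cap at (310,265). The gripper is clear, so I hand in.

```bash
python3 -c "
from h import *
print(ticket.hand_in())"
```

```text
the job is handed in; nothing more can be done
None
```

The job is handed in, with no verdict returned: the ring is shut around the cap, the latch was bedded with about 17 N and measures level within 0.02 rad, and the gripper is clear.

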